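# Pop the hex die out of the turret press and clamp it in the vise

### The job

On the turret press, push the die that has the hexagonal collar deeper until its push-push latch lets go, let it spring up and draw it straight out of its station. Turn it so that two of its hex flats are square to the vise jaws, lower it between the jaws until it stands upright on the vise bed, let go of it there, then swing the vise's cam lever all the way round to its stop so that the jaws grip the flats. Do not shift the other things on the bench.

Things in the scene. Friction and masses are not known exactly. Their poses are not given: they have to be found in the camera images.
- die: the steel die to handle, the only one with a HEX collar, 0.2 kg, 81 mm tall. Above its foot: round shank 20 mm dia. (0 to 39 mm), hex collar 28.6 mm across flats, 33 across corners (39 to 55 mm), round knurled cap 22 mm dia. (55 to 81 mm) to grip. Origin: centre of the foot; z up its axis; x normal to one pair of flats. Starts latched in the turret at any yaw, hex sunk 5 mm into the sleeve
- die_cap (a point): centre of the flat top of the die's cap, 81 mm above its foot: push here
- die_flat_b (a point): centre of the hex collar, 47 mm above the foot; x normal to the second pair of flats (die x turned by 60 degrees)
- die_flat_c (a point): centre of the hex collar, 47 mm above the foot; x normal to the third pair of flats (die x turned by 120 degrees)
- turret: three-armed turret on top of the press, fixed, at any yaw. Three upright sleeves, 56 mm outside, 41 mm bore, 90 mm apart, 52 mm from its axis; the other two hold fixed dies with ROUND knurled rings. Origin on its axis at the underside, 140 mm above the bench; z up; x points to the hex die's sleeve. Sleeve mouths at z = 46 mm, latched caps end at z = 82 mm
- station (a point): on the axis of the hex die's sleeve, 6 mm below its mouth, at the height where the hex collar's underside rests when latched
- die_latch (a joint): push-push carriage under the hex collar, m, + is down: about -0.0005 latched; pressed past 0.0055 it trips (4 to 5 N; stop at 0.0072, keep under 25 N); let go, it lifts the die to -0.016 in 0.6 s, damped. While down it holds the die by the neck, no pulling out; when up the die lifts out freely (clear after 40 mm). Pressed home again it latches again
- vise: self-centring cam-lever vise bolted down, its yaw varies. Origin on the bench under the middle between the jaws; x is the clamping direction, normal to the jaw faces, away from the lever; y along the jaws; z up. Both jaws close together on the middle. Jaws 70 mm long, faces 30 to 80 mm above the bench, 34.6 mm apart with the lever at 0 (faces at x = -17.3 and +17.3 mm), 5.3 mm less per rad of the lever
- vise_bed (a point): point on the vise's flat bed midway between the jaws, 30 mm above the bench: the die's foot stands here. With the foot on the bed the lower 11 mm of the hex collar lie between the jaws and 5 mm stand above them
- vise_jaw: the jaw on the lever side (-x of the vise); it is sprung, so that with the lever at its stop it presses on the hex flats with about 14 N. Origin as built at the vise's origin
- vise_jaw_far: the other jaw (+x side). Origin as built at the vise's origin
- cam_lever (a joint): angle of the vise's cam lever, rad, counter-clockwise from above: 0 open, pointing along the vise's +y; 1.5 at its closed stop, pointing nearly along the vise's -x. Starts between 0 and 0.2. It stays where it is left; needs about 3 N at the grip, up to 6 N at the end
- lever_grip (a point): middle of the upright round black grip at the lever's end, 21 mm diameter, from 74 to 114 mm above the bench, this point at 98 mm; 85 mm from the lever's pivot. The steel lever bar runs below it at 68 to 76 mm
- lever_hinge (a point): on the lever's upright pivot axis, 98 mm above the bench (vise x = -102 mm)
- spare_die: spare die standing on its foot on the bench: round shank 20 mm, round knurled ring 32 mm, cap 22 mm, 81 mm tall, 0.2 kg; origin at its foot; leave it alone
- lock_nut: loose steel hex nut lying flat, 29 mm across flats, 10 mm high; origin at its underside; leave it alone
- wrench: open-ended wrench lying on the bench, 200 mm long; origin at its underside; leave it alone
- screwdriver: screwdriver lying on the bench, 190 mm long; origin at its underside; leave it alone
- tin: round lidded tin, 66 mm across, 31 mm high; origin at its underside; leave it alone
- oil_bottle: small amber bottle, 48 mm across, 130 mm tall; origin at its underside; leave it alone
- parts_bin: open clear box 130 x 100 x 60 mm with small parts; origin at its underside; leave it alone
Mind the look-alikes: they are no part of the job. Leave any yellow look-alike of the vise alone. Leave any turquoise look-alike of the die alone.

How it is judged:
By the outcome, as a careful person would: the job done as asked, in the order asked, and still so for the second after the job is handed in, with the robot touching nothing.
It also fails if it takes over 61 s, if anything falls off the work surface, if the arm or the gripper's body presses on something with over 40 N, if the wrist force passes 120 N, or if a joint passes its speed limit or range.

### The arm

A 6-joint arm with a two-finger parallel gripper is mounted at the origin on the work surface. World frame = base frame: x ahead of the robot, y to its left, z up, the work surface at z = 0. Lengths are in m, angles in rad, forces in N, time in s.
With the tool pointing down it reaches from about 0.25 to 0.725 m from the base axis. Payload 9.7 kg.
Tool frame: the origin (TCP) lies between the finger pads; the fingertips stand 22 mm ahead of it and the grasp point (between the pads) lies 3 mm ahead of it (ctrl.finger_overhang is the distance from the TCP to the fingertips, in m); z points along the fingers, y is the line along which they close (so a half turn about z gives the same grasp; the last joint's range is limited). The gripper opens to 85 mm and grips with 20 to 120 N. Pads are 22 mm wide; open, the fingers measure 114 mm over their backs; the gripper's body (76 mm by 85 mm) begins 54 mm behind the grasp point. The pads swing forward as they close: fully open they stand 13 mm farther back than shut.
Start: joints at [0, 0.087, 0.176, 1.66, 0, 1.571], TCP at [0.55, -0, 0.228] pointing down, gripper open.
Joint ranges: [-3.13, 3.13], [-0.85, 1.81], [-1.15, 1.24], [-2.2, 2.28], [-1.44, 1.52], [-3.14, 3.14]. Speed limits (rad/s): [2.22, 2.22, 2.57, 3.14, 3.14, 3.14].

### API

Orientations are given as a unit quaternion [x, y, z, w].
In Python, from rig import ctrl gives the robot as it stands. The module is installed in compiled form; this text tells all that it offers.
- The arm moves only by the tool apply_moves, never from a script. Its argument "increments" is a list that holds one entry, the list of rows, each a list of 7 numbers: the shift along the tool's x, y, z in units of 30 mm (1.0 is 30 mm), then the turn, a rotation vector about the tool's x, y, z in units of 6 degrees (1.0 is 6 degrees), then the closure in counts, from 0 (fully open) to 255 (shut). A call has 1 to 20 rows; each row shifts and turns the commanded pose from where the row before left it, along the tool's axes as they then stand; what a row does not reach is not made up. A row lasts 1/10 s, in which the tool goes at most 50 mm and 8.59 degrees, less where a joint would pass 70% of its speed; a pose out of reach is approached as far as the arm can. A call is refused whole if a number of a shift passes 1 or a number of a turn 1, either way. A call with a gripper value outside its range is refused whole. The fingers move at their own pace and stop on an object; the grip force is fixed at half the most. Time passes only in rows, so rows that do not move let the fingers close. It gives the time, the measured TCP pose, the force, the opening and the grip force at its end, in the units of the state.
- ctrl.sense(): the state, without advancing time (a new reading comes with each control period).
- ctrl.grab_frame(name): name is "scene" or "side" or "wrist"; returns a dict with "frame" (400x640x3 uint8, red, green, blue), "range_z" (400x640 float32, m along the optical axis (not along the pixel's ray), 0 where there is no reading), "vertical_fov" (degrees; the focal length in pixels is half the picture's height over the tangent of half this angle, whatever the lens; pixels are square), "cx", "cy" (the principal point, pixels), "world_to_cam" (4x4, takes a point from world to camera coordinates). Camera axes: x right, y down, z forward; pixel columns grow to the right and rows downward; lengths in m; the calibration is good to about 2 mm. A picture is of the moment at which its call begins.
- ctrl.hand_in(): hands the job in; it is judged then, once.
The state is a dict: "clock": time; "joint_pos": joint angles; "joint_vel": joint speeds; "tau": joint torques, N m; "ee_pos": TCP position; "tcp_rot": TCP orientation; "force": force on the tool from outside, world axes, zero at the start; "torque": the same for the moment, N m; "gripper_width": finger opening in m; "grasp_force": force on a finger pad.
Only numpy, scipy, OpenCV 4.12 (cv2) and the standard library are available. Lean on these libraries where they do the work, as an engineer would, in place of code of your own. Each camera call takes 0.05 s, during which the arm holds its last target. There are 200 camera calls.

## Working session

There is one attempt and no reset: what is moved stays moved. The work goes in short steps, Python scripts to look and compute and a tool call to move; the robot and the scene stay as the last step left them, time stands still between calls to the robot, and variables do not carry over. Pictures are saved under pics/ and viewed, at most 12 in all, crops included, and the job is handed in when it is done.

Besides the shell and the picture viewer there is one more tool, called after "Request:" by a JSON object that holds its "fn" and its "kwargs", one argument or row to a line. apply_moves: Moves the arm, as the interface text tells. Its arguments: {"type":"object","properties":{"increments":{"type":"array","items":{"type":"array","items":{"type":"array","items":{"type":"number"}}}}},"required":["increments"]}

```bash
mkdir -p pics; cat > h.py <<'E'
import numpy as np, cv2
from rig import ctrl
from scipy.spatial.transform import Rotation as R
def grab(n):
    d=ctrl.grab_frame(n); f=200/np.tan(np.radians(d["vertical_fov"])/2); d["f"]=f
    z=d["range_z"]; v,u=np.mgrid[0:400,0:640]
    P=np.stack([(u-d["cx"])/f*z,(v-d["cy"])/f*z,z],-1)
    T=np.linalg.inv(d["world_to_cam"]); d["W"]=P@T[:3,:3].T+T[:3,3]; d["W"][z==0]=np.nan; d["T"]=T
    return d
def save(n,im,s=1):
    cv2.imwrite("pics/"+n,cv2.resize(im[...,::-1],None,fx=s,fy=s,interpolation=cv2.INTER_CUBIC))
E
python3 - <<'E'
from h import *
import pickle
ims=[]
for n in("scene","side","wrist"):
    d=grab(n); pickle.dump(d,open(n+".pkl","wb")); save(n+"0.png",d["frame"],1.25)
    print(n,d["T"].round(3).tolist(),d["f"])
print(ctrl.sense())
E
```

```text
scene [[0.212, 0.51, -0.834, 1.417], [0.977, -0.111, 0.181, -0.245], [-0.0, -0.853, -0.522, 0.765], [0.0, 0.0, 0.0, 1.0]] 475.8751532860401
side [[0.993, -0.085, 0.085, 0.4], [-0.12, -0.744, 0.658, -0.705], [0.007, -0.663, -0.748, 0.905], [0.0, 0.0, 0.0, 1.0]] 367.4346639781949
wrist [[1.0, -0.001, -0.001, 0.551], [-0.001, -0.952, -0.307, 0.078], [-0.001, 0.307, -0.952, 0.374], [0.0, 0.0, 0.0, 1.0]] 353.4559595861101
{'clock': 0.15, 'joint_pos': array([3.34521139e-05, 8.73108232e-02, 1.75349723e-01, 1.65983243e+00,
       2.27225339e-05, 1.57076887e+00]), 'joint_vel': array([-0.00115517, -0.00221116,  0.00276658,  0.00179045, -0.00148976,
        0.00096895]), 'tau': array([-3.04631758e-03, -5.20762289e+01,  4.65044117e+01,  1.38444663e-02,
       -2.16874664e-04, -1.82086734e-05]), 'ee_pos': array([5.49817530e-01, 2.49525542e-05, 2.27075772e-01]), 'tcp_rot': array([ 7.07085164e-01,  7.07128222e-01, -3.44533016e-04, -3.60598157e-04]), 'force': array([0.37416795, 0.87675188, 0.05789986]), 'torque': array([ 0.00257825, -0.01907983,  0.01586976]), 'grasp_force': 0.0, 'gripper_width': 0.08525927537524748}
```

View pics/scene0.png

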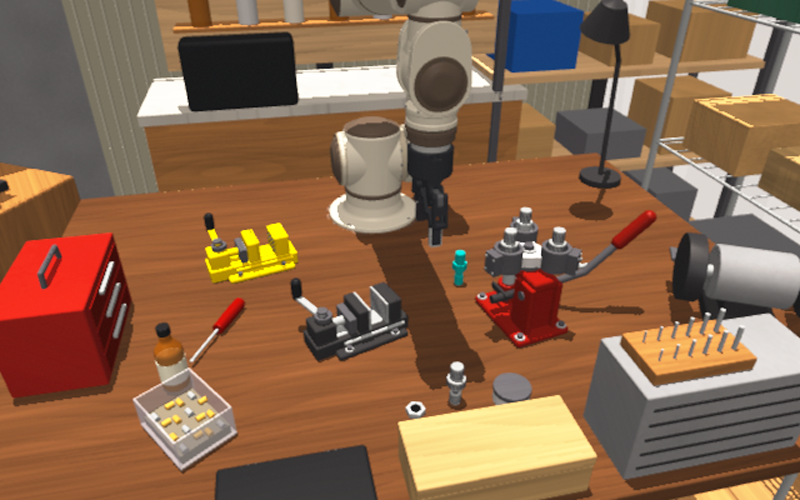

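View pics/side0.png

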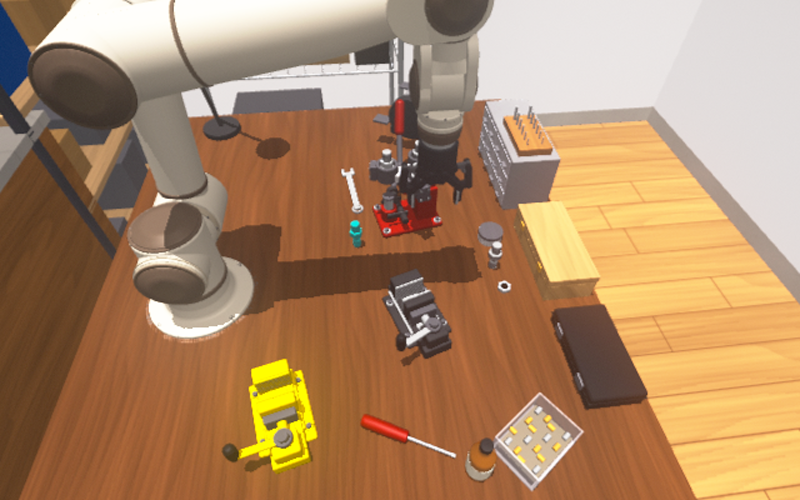

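The scene view shows the turret caps at about (510,235), (525,215) and (559,235). The grey vise is at (355,320) with its lever grip at (296,288). Next I'll measure the caps, the jaws and the grip.

```bash
python3 - <<'E'
from h import *
import pickle
d=pickle.load(open("scene.pkl","rb")); W=d["W"]; s=d["frame"]
def comp(m,mn=15):
    n,l,st,c=cv2.connectedComponentsWithStats(m.astype(np.uint8))
    for i in range(1,n):
        if st[i,4]>=mn: 
            p=W[l==i]; print(c[i].round(),st[i,4],"mean",p.mean(0).round(4),"min",p.min(0).round(3),"max",p.max(0).round(3))
v,u=np.mgrid[0:400,0:640]
print("caps");comp((abs(W[...,2]-.221)<.004)&(u>370)&(u<480)&(v>150)&(v<220))
print("mouth z186");comp((abs(W[...,2]-.186)<.003)&(u>370)&(u<480)&(v>150)&(v<230))
box=(u>225)&(u<335)&(v>215)&(v<290)
print("jaw top");comp((abs(W[...,2]-.080)<.003)&box)
print("grip");comp((W[...,2]>.085)&box)
print("bed");comp((abs(W[...,2]-.03)<.003)&box)
a=cv2.resize(s[150:230,375:475],None,fx=6,fy=6,interpolation=cv2.INTER_CUBIC)
b=cv2.resize(s[215:295,225:335],None,fx=6,fy=6,interpolation=cv2.INTER_CUBIC)[:, :]
im=np.zeros((960,660,3),np.uint8);im[:480,:600]=a;im[480:]=b
cv2.imwrite("pics/c1.png",cv2.resize(im,None,fx=.62,fy=.62)[...,::-1])
E
```

```text
caps
[421. 168.] 46 mean [0.4736 0.2202 0.2216] min [0.463 0.21  0.217] max [0.484 0.233 0.225]
[448. 184.] 55 mean [0.5589 0.2496 0.2212] min [0.545 0.239 0.217] max [0.567 0.26  0.225]
[409. 185.] 51 mean [0.5423 0.1612 0.2215] min [0.53  0.151 0.217] max [0.552 0.171 0.224]
mouth z186
[419. 181.] 122 mean [0.4752 0.2193 0.1857] min [0.427 0.194 0.183] max [0.502 0.248 0.189]
[449. 200.] 178 mean [0.5689 0.2531 0.1853] min [0.531 0.223 0.183] max [0.591 0.292 0.189]
[404. 200.] 184 mean [0.5494 0.1507 0.1854] min [0.513 0.117 0.183] max [0.568 0.19  0.189]
jaw top
[308. 234.] 225 mean [ 0.4897 -0.0626  0.0797] min [ 0.451 -0.088  0.077] max [ 0.525 -0.039  0.083]
[286. 242.] 179 mean [ 0.5094 -0.1225  0.0798] min [ 0.472 -0.142  0.077] max [ 0.543 -0.101  0.083]
[238. 236.] 17 mean [ 0.4626 -0.2321  0.0801] min [ 0.456 -0.241  0.078] max [ 0.472 -0.224  0.083]
[254. 250.] 39 mean [ 0.5219 -0.1999  0.0784] min [ 0.492 -0.213  0.077] max [ 0.545 -0.186  0.083]
grip
[237. 228.] 104 mean [ 0.4607 -0.2322  0.1023] min [ 0.451 -0.242  0.086] max [ 0.467 -0.222  0.116]
[258. 248.] 43 mean [ 0.5293 -0.1906  0.088 ] min [ 0.517 -0.199  0.086] max [ 0.539 -0.182  0.091]
bed
[279. 265.] 398 mean [ 0.5304 -0.1434  0.0301] min [ 0.465 -0.228  0.027] max [ 0.569 -0.068  0.033]
[320. 254.] 42 mean [ 0.5093 -0.0385  0.0295] min [ 0.486 -0.063  0.027] max [ 0.522 -0.022  0.033]
```

View pics/c1.png

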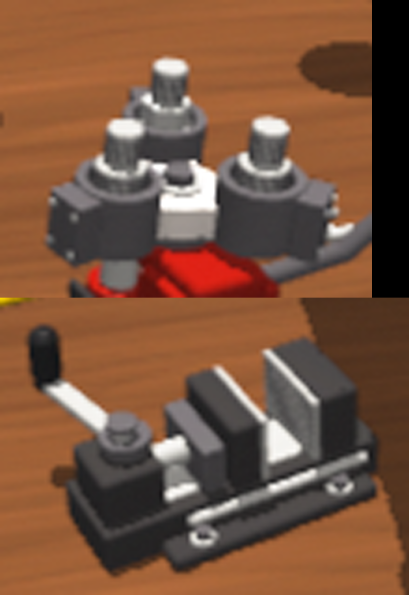

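The white ring details aren't sharp enough to tell which collar is hex. I'll move the wrist camera above the turret.

Request:
{"fn": "apply_moves", "kwargs": {
  "increments": [
    [[0.3,0,-0.8,0,0,0,0],[0.7,0,-0.8,0,0,0,0],[0.8,-0.1,-0.6,0,0,0,0],[0.9,-0.2,-0.2,0,0,0,0],[0.9,-0.2,0,0,0,0,0],[0.9,-0.2,0,0,0,0,0],[0.9,-0.1,0,0,0,0,0],[0.8,0,0,0,0,0,0],[0.5,0,0,0,0,0,0],[0.3,0,0,0,0,0,0],[0,0,0,0,0,0,0],[0,0,0,0,0,0,0]]
  ]
}}

```text
clock: 1.35
ee_pos: [0.5261, 0.2094, 0.2995]
tcp_rot: [0.707, 0.707, -0.0, 0.0]
force: [0.3, 0.2, -0.6]
gripper_width: 0.0854
grasp_force: 0.0
```

```bash
python3 - <<'E'
from h import *
import pickle
d=grab("wrist"); pickle.dump(d,open("w1.pkl","wb")); save("w1.png",d["frame"],1.25)
s=ctrl.sense(); print(s["ee_pos"],R.from_quat(s["tcp_rot"]).as_matrix().round(4).tolist(),s["clock"])
Tt=np.eye(4);Tt[:3,:3]=R.from_quat(s["tcp_rot"]).as_matrix();Tt[:3,3]=s["ee_pos"]
print((np.linalg.inv(Tt)@d["T"]).round(4).tolist())
W=d["W"]
for z,t in((.222,.004),(.186,.002)):
    m=(abs(W[...,2]-z)<t).astype(np.uint8)
    n,l,st,c=cv2.connectedComponentsWithStats(m)
    for i in range(1,n):
        if st[i,4]>150:
            p=W[l==i];(x,y),r=cv2.minEnclosingCircle(p[:,:2].astype(np.float32)); print(z,c[i].round(),st[i,4],p.mean(0).round(4),x,y,r)
E
```

```text
[0.52613855 0.20921745 0.29962054] [[0.0007, 1.0, -0.0], [1.0, -0.0007, -0.0002], [-0.0002, -0.0, -1.0]] 1.4
[[-0.0004, -0.9517, -0.307, 0.0787], [1.0, -0.0004, 0.0, 0.0006], [-0.0002, -0.307, 0.9517, -0.1464], [0.0, 0.0, 0.0, 1.0]]
0.222 [361. 149.] 922 [0.5551 0.2498 0.2221] 0.555182695388794 0.2493637502193451 0.011666543781757355
0.222 [232. 194.] 873 [0.4711 0.2206 0.2226] 0.4705958068370819 0.2198774516582489 0.01166087482124567
0.222 [333. 272.] 709 [0.5385 0.1623 0.2219] 0.5385434031486511 0.16156375408172607 0.01163695938885212
0.186 [363. 132.] 2605 [0.5604 0.2562 0.1858] 0.560372531414032 0.2559537887573242 0.03617851063609123
0.186 [235. 175.] 2081 [0.4648 0.224  0.1857] 0.4620265066623688 0.2211368978023529 0.03622547164559364
0.186 [334. 252.] 1581 [0.5408 0.1596 0.1858] 0.5404956936836243 0.1529673933982849 0.036326099187135696
```

View pics/w1.png

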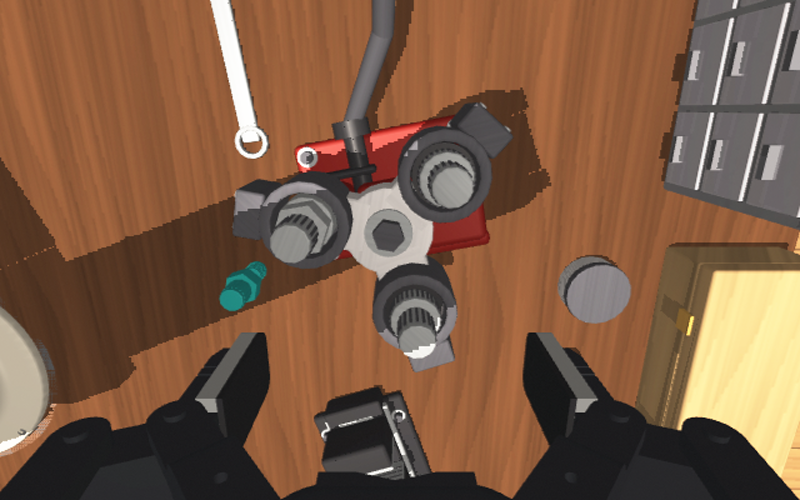

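The hex die is the left one (wrist image about 240,190), with its cap at (0.4706, 0.2199). I'll move above it and fit the hex yaw from closer in.

Request:
{"fn": "apply_moves", "kwargs": {
  "increments": [
    [[0.1,-0.4,0.2,0,0,0,0],[0.1,-0.7,0.4,0,0,0,0],[0.1,-0.5,0.4,0,0,0,0],[0.06,-0.25,0.3,0,0,0,0],[0,0,0,0,0,0,0],[0,0,0,0,0,0,0]]
  ]
}}

```text
clock: 2.0
ee_pos: [0.4708, 0.2202, 0.2611]
tcp_rot: [0.707, 0.707, 0.0, 0.0]
force: [0.5, -0.3, -0.1]
gripper_width: 0.0855
grasp_force: 0.0
```

```bash
cat >> h.py <<'E'
from scipy.optimize import minimize
def hexfit(d,c,z0,t=.002,af=.0286):
    """yaw (deg mod 60) of the flat normals from collar top points near c"""
    W=d["W"]; m=(abs(W[...,2]-z0)<t)&(np.hypot(W[...,0]-c[0],W[...,1]-c[1])<.0185)
    p=W[m][:,:2]
    from scipy.spatial import ConvexHull
    best=None
    def cost(q):
        a=q[2]+np.radians(np.arange(0,360,60)); s=((p-q[:2])@np.array([np.cos(a),np.sin(a)])).max(1)-af/2
        return np.mean(np.clip(s,0,None)**2)*1e8
    # inside-ness cost + boundary tightness through hull points
    h=p[ConvexHull(p).vertices]
    return p,h
def angs(d,c,z0,t=.002,rmin=.0125):
    W=d["W"]; X=W[...,0]-c[0];Y=W[...,1]-c[1]; m=(abs(W[...,2]-z0)<t)&(np.hypot(X,Y)<.0185)
    x,y=X[m],Y[m]; th=np.degrees(np.arctan2(y,x)); r=np.hypot(x,y)
    return [(int(k),round(1e3*np.percentile(r[(th//6*6)==k],97),1),int(((th//6*6)==k).sum())) for k in np.unique(th//6*6)]
E
python3 - <<'E'
from h import *
import pickle
d=grab("wrist"); pickle.dump(d,open("w2.pkl","wb"))
W=d["W"]; s=ctrl.sense(); print(s["ee_pos"])
m=(abs(W[...,2]-.222)<.003)&(np.hypot(W[...,0]-.4706,W[...,1]-.22)<.02)
p=W[m];print(p.mean(0),len(p),cv2.minEnclosingCircle(p[:,:2].astype(np.float32)))
m=(abs(W[...,2]-.186)<.002)&(np.hypot(W[...,0]-.4706,W[...,1]-.22)<.03)&(np.hypot(W[...,0]-.4706,W[...,1]-.22)>.019)
p=W[m];print("mouth",p.mean(0),len(p))
print(angs(d,(.4706,.2199),.196))
v,u=np.where(abs(W[...,2]-.196)+np.hypot(W[...,0]-.4706,W[...,1]-.22)<.02); a,b=int(v.mean()),int(u.mean());print(a,b)
save("w2.png",d["frame"][max(a-50,0):a+50,b-60:b+60],6)
E
```

```text
[0.47100985 0.22035061 0.26122369]
[0.47037476 0.22080444 0.22273421] 1112 ((0.4704872667789459, 0.2199682593345642), 0.011623099446296692)
mouth [0.46954035 0.22525857 0.18598484] 2074
[(-180, np.float64(15.5), 14), (-174, np.float64(16.0), 15), (-168, np.float64(16.7), 10), (-162, np.float64(15.7), 8), (-156, np.float64(15.0), 4), (-30, np.float64(14.1), 2), (-24, np.float64(14.1), 3), (-18, np.float64(14.1), 6), (-12, np.float64(13.9), 8), (-6, np.float64(14.9), 11), (0, np.float64(14.9), 10), (6, np.float64(16.0), 17), (12, np.float64(15.5), 15), (18, np.float64(14.7), 13), (24, np.float64(14.4), 15), (30, np.float64(14.0), 12), (36, np.float64(14.1), 12), (42, np.float64(13.7), 13), (48, np.float64(14.2), 15), (54, np.float64(14.7), 15), (60, np.float64(15.0), 15), (66, np.float64(16.1), 23), (72, np.float64(15.8), 22), (78, np.float64(14.9), 14), (84, np.float64(14.6), 15), (90, np.float64(14.2), 16), (96, np.float64(14.1), 15), (102, np.float64(14.0), 13), (108, np.float64(14.2), 16), (114, np.float64(14.8), 18), (120, np.float64(15.4), 20), (126, np.float64(16.1), 22), (132, np.float64(15.7), 17), (138, np.float64(15.3), 14), (144, np.float64(14.6), 11), (150, np.float64(14.4), 9), (156, np.float64(14.4), 11), (162, np.float64(14.3), 10), (168, np.float64(14.3), 9), (174, np.float64(15.0), 10)]
205 315
```

View pics/w2.png

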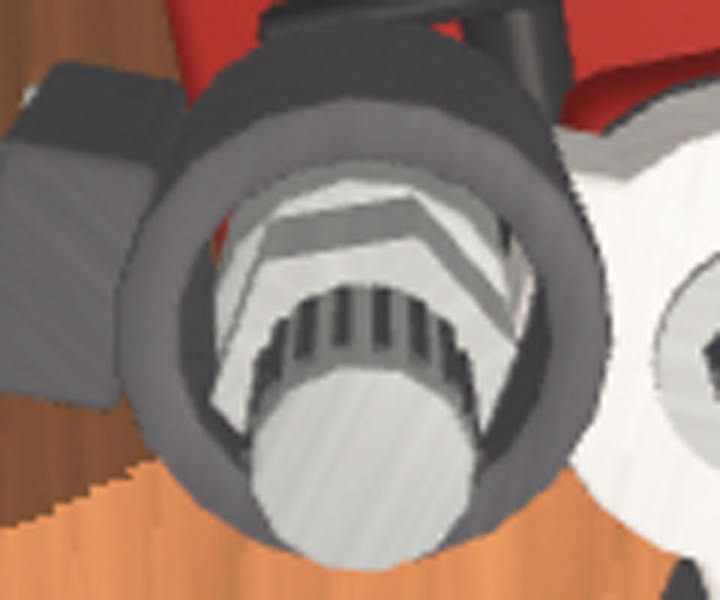

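Clear hex in the crop: corners at about (265,255), (420,238), (517,350) and (213,403). I'll fit the yaw, then close the gripper and start the approach for the push.

```bash
python3 - <<'E'
from h import *
import pickle
from scipy.optimize import least_squares
d=pickle.load(open("w2.pkl","rb"))
T=d["T"];f=d["f"]
c=[]
for x,y in((265,255),(420,238),(517,350),(213,403)):
    u,v=255+x/6-.5,155+y/6-.5
    r=T[:3,:3]@[(u-d["cx"])/f,(v-d["cy"])/f,1]; c.append((T[:3,3]+r*(.1965-T[2,3])/r[2])[:2])
c=np.array(c);print(c)
k=np.array([120,60,0,180])
def res(q):
    a=np.radians(k+q[2]); return (c-q[:2]-.0165*np.c_[np.cos(a),np.sin(a)]).ravel()*1e3
s=least_squares(res,[.47,.22,9]);print("corners",s.x,s.fun.round(2))
W=d["W"];m=(abs(W[...,2]-.196)<.002)&(np.hypot(W[...,0]-.4706,W[...,1]-.22)<.0185)
p=W[m][:,:2]; q=p-p.mean(0)*0-[.4706,.2199]
th=np.degrees(np.arctan2(q[:,1],q[:,0]));
B=[q[(th//4==k)][np.argmax(np.hypot(*q[th//4==k].T))] for k in np.unique(th//4) if -30<k*4<165]
B=np.array(B)
def r2(s):
    w=B-s[:2]*1e-3;t=np.degrees(np.arctan2(w[:,1],w[:,0]));return np.hypot(*w.T)*1e3*np.cos(np.radians((t-s[2]+30)%60-30))-s[3]
s=least_squares(r2,[0,0,40,14.3],loss="soft_l1",f_scale=.3);print("edges",s.x,s.cost)
E
```

```text
[[0.46022342 0.23288515]
 [0.47637734 0.23470781]
 [0.48670729 0.22230856]
 [0.45439396 0.21636135]]
corners [0.47059857 0.21951797 9.44996121] [ 0.11  0.63 -0.01 -0.26 -0.17  0.08  0.07 -0.45]
edges [-0.13728492 -0.0572099  40.27730924 14.08189328] 0.7720529931137754
```

Request:
{"fn": "apply_moves", "kwargs": {
  "increments": [
    [[0,0,0,0,0,0,255],[0,0,0,0,0,0,255],[0,0,0,0,0,0,255],[0,0,0,0,0,0,255],[0,0,0,0,0,0,255],[0,-0.02,0,0,0,0,255],[0,0,0.1,0,0,0,255],[0,0,0.2,0,0,0,255],[0,0,0.15,0,0,0,255],[0,0,0.05,0,0,0,255],[0,0,0,0,0,0,255]]
  ]
}}

```text
clock: 3.15
ee_pos: [0.4697, 0.2207, 0.2451]
tcp_rot: [0.707, 0.707, -0.0, -0.0]
force: [-0.3, 0.5, 0.1]
gripper_width: -0.0003
grasp_force: 0.0
```

Request:
{"fn": "apply_moves", "kwargs": {
  "increments": [
    [[0,0,0.05,0,0,0,255],[0,0,0.05,0,0,0,255],[0,0,0.05,0,0,0,255],[0,0,0,0,0,0,255]]
  ]
}}

```text
clock: 3.55
ee_pos: [0.4699, 0.2208, 0.2409]
tcp_rot: [0.707, 0.707, -0.0, -0.0]
force: [0.1, -0.1, -0.4]
gripper_width: -0.0001
grasp_force: 0.0
```

Request:
{"fn": "apply_moves", "kwargs": {
  "increments": [
    [[0,0,0.05,0,0,0,255],[0,0,0.05,0,0,0,255],[0,0,0,0,0,0,255]]
  ]
}}

```text
clock: 3.85
ee_pos: [0.4698, 0.2208, 0.2378]
tcp_rot: [0.707, 0.707, -0.0, -0.0]
force: [0.8, 0.6, 1.0]
gripper_width: -0.0002
grasp_force: 0.0
```

```bash
python3 -c "
from h import *
print(ctrl.finger_overhang,ctrl.sense()['force'],ctrl.sense()['ee_pos'])"
```

```text
0.022 [0.76486502 0.55269962 0.98539681] [0.46982819 0.22077428 0.23781854]
```

Request:
{"fn": "apply_moves", "kwargs": {
  "increments": [
    [[0,0,0.05,0,0,0,255],[0,0,0,0,0,0,255]]
  ]
}}

```text
clock: 4.05
ee_pos: [0.4699, 0.2208, 0.2364]
tcp_rot: [0.707, 0.707, -0.0, -0.0]
force: [-0.2, -0.1, 0.1]
gripper_width: -0.0001
grasp_force: 0.0
```

Request:
{"fn": "apply_moves", "kwargs": {
  "increments": [
    [[0,0,0.05,0,0,0,255],[0,0,0,0,0,0,255]]
  ]
}}

```text
clock: 4.25
ee_pos: [0.4698, 0.2208, 0.2349]
tcp_rot: [0.707, 0.707, -0.0, -0.0]
force: [-0.1, 0.5, -0.5]
gripper_width: -0.0
grasp_force: 0.0
```

```bash
python3 - <<'E'
from h import *
import pickle
d=grab("wrist"); pickle.dump(d,open("w3.pkl","wb")); e=grab("side"); pickle.dump(e,open("s3.pkl","wb"))
p=e["world_to_cam"]@[.47,.22,.21,1]; u,v=(p[:2]/p[2]*e["f"]+[e["cx"],e["cy"]]).astype(int);print(u,v)
a=cv2.resize(d["frame"][80:400,160:480],(600,600)); b=cv2.resize(e["frame"][max(v-50,0):v+50,u-50:u+50],(600,600),interpolation=cv2.INTER_CUBIC)
save("c3.png",np.hstack([a,b]),.66)
W=d["W"];m=(np.hypot(W[...,0]-.4705,W[...,1]-.22)<.012);z=W[m][:,2];print(np.histogram(z,bins=np.arange(.18,.3,.005)))
E
```

```text
308 124
(array([  0,   0,   1, 205, 108, 140, 149, 241, 699,   0,   0,   0,  43,
       124, 150, 168, 184, 198, 132, 633,  82, 512, 167]), array([0.18 , 0.185, 0.19 , 0.195, 0.2  , 0.205, 0.21 , 0.215, 0.22 ,
       0.225, 0.23 , 0.235, 0.24 , 0.245, 0.25 , 0.255, 0.26 , 0.265,
       0.27 , 0.275, 0.28 , 0.285, 0.29 , 0.295]))
```

View pics/c3.png

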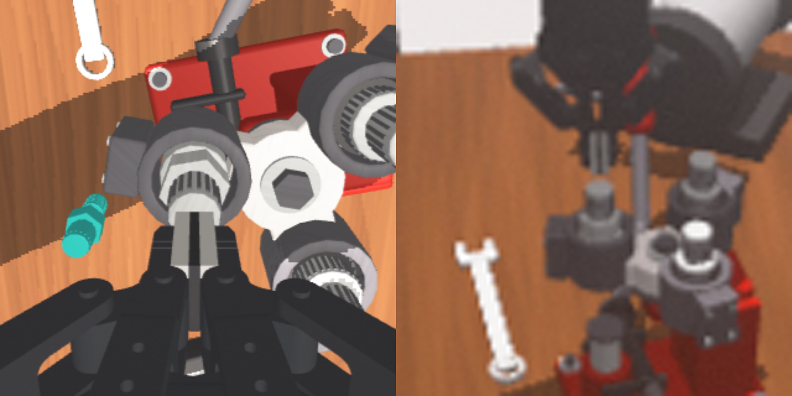

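The side view shows the fingertips still clearly above the cap, even though the nominal tip height is 0.213. I'll measure where the tips really are.

```bash
python3 - <<'E'
from h import *
import pickle
for n,d in(("side",pickle.load(open("s3.pkl","rb"))),("scene",grab("scene")),("wrist",pickle.load(open("w3.pkl","rb")))):
    W=d["W"]; m=(np.hypot(W[...,0]-.47,W[...,1]-.22)<.03)&(W[...,2]>.2)&(W[...,2]<.29)
    v,u=np.where(m); p=W[m]
    for z in np.arange(.204,.272,.004):
        k=(abs(p[:,2]-z)<.002)
        if k.any(): print(n,z.round(3),k.sum(),p[k].min(0).round(4)[:2],p[k].max(0).round(4)[:2],d["frame"][v[k],u[k]].mean(0).round())
E
```

```text
side 0.204 7 [0.4583 0.2081] [0.4759 0.2212] [98. 88. 86.]
side 0.208 11 [0.4583 0.2084] [0.4797 0.2187] [92. 80. 79.]
side 0.212 7 [0.4585 0.2098] [0.4798 0.2195] [92. 76. 73.]
side 0.216 10 [0.4585 0.2088] [0.4798 0.2178] [98. 86. 84.]
side 0.22 13 [0.4587 0.2094] [0.4766 0.2287] [130. 118. 114.]
side 0.224 19 [0.4618 0.2101] [0.4801 0.2288] [146. 132. 126.]
side 0.24 1 [0.4709 0.2132] [0.4709 0.2132] [82. 74. 72.]
side 0.244 3 [0.4647 0.2102] [0.4738 0.2115] [116. 104.  99.]
side 0.248 9 [0.4592 0.2088] [0.4805 0.2169] [89. 79. 78.]
side 0.252 12 [0.4565 0.2097] [0.4834 0.2171] [92. 79. 74.]
side 0.256 11 [0.4565 0.2093] [0.4835 0.218 ] [88. 76. 72.]
side 0.26 12 [0.4595 0.2086] [0.4807 0.2168] [83. 76. 75.]
side 0.264 10 [0.4567 0.2072] [0.4836 0.2156] [92. 83. 80.]
side 0.268 13 [0.4568 0.2097] [0.4835 0.2166] [80. 70. 67.]
side 0.272 10 [0.457 0.208] [0.4836 0.2166] [93. 82. 78.]
scene 0.204 14 [0.4717 0.2102] [0.483  0.2287] [86. 83. 81.]
scene 0.208 14 [0.4698 0.2101] [0.483  0.2326] [84. 79. 77.]
scene 0.212 12 [0.4679 0.21  ] [0.4827 0.2317] [82. 77. 74.]
scene 0.216 14 [0.
[... 966 characters left out ...]
0.  99.]
wrist 0.22 246 [0.459  0.2151] [0.4819 0.2315] [133. 131. 130.]
wrist 0.224 580 [0.4602 0.2154] [0.4806 0.2307] [208. 207. 202.]
wrist 0.24 4 [0.4663 0.2308] [0.4767 0.2312] [137. 135. 132.]
wrist 0.244 121 [0.4595 0.2269] [0.4818 0.2324] [120. 117. 114.]
wrist 0.248 256 [0.4576 0.2269] [0.4832 0.2325] [90. 88. 87.]
wrist 0.252 304 [0.4568 0.2266] [0.484  0.2323] [84. 82. 81.]
wrist 0.256 324 [0.4569 0.2268] [0.4838 0.2323] [89. 87. 86.]
wrist 0.26 362 [0.4569 0.2269] [0.4841 0.2325] [89. 87. 86.]
wrist 0.264 376 [0.4569 0.2269] [0.4841 0.2324] [85. 83. 82.]
wrist 0.268 426 [0.4567 0.2264] [0.4841 0.2326] [86. 84. 82.]
wrist 0.272 266 [0.4569 0.2271] [0.484  0.2325] [111. 109. 105.]
```

```bash
python3 - <<'E'
from h import *
import pickle
for n in("wrist","w1","w2","w3"): print(n,pickle.load(open(n+".pkl","rb"))["T"][:3,3])
s=ctrl.sense();print(s["joint_pos"],s["ee_pos"])
d=pickle.load(open("w1.pkl","rb"));W=d["W"]; c=np.array([.5261,.2092])
for n in("wrist","w2"):
    d=pickle.load(open(n+".pkl","rb"));W=d["W"];z=W[...,2]-d["T"][2,3]+.1464  # rel. TCP z
    r=d["range_z"]; m=(r<.19)&(r>.05); print(n,"lowest near finger rel TCP",np.nanpercentile(z[m],[0,.5,1,2,5]))
E
```

```text
wrist [0.55060267 0.07844561 0.37350757]
w1 [0.52679614 0.28793282 0.4460391 ]
w2 [0.47136432 0.29864326 0.40766414]
w3 [0.47052334 0.29924056 0.38143579]
[ 4.39264338e-01  1.58173913e-02  1.16423486e-01  1.67146570e+00
 -7.77035086e-08  2.01006662e+00] [0.46988079 0.22078856 0.23507135]
wrist lowest near finger rel TCP [-0.06698317 -0.0528702  -0.04365527  0.02109928  0.02831414]
w2 lowest near finger rel TCP [-0.04052639 -0.03851095  0.01855661  0.02230257  0.02912593]
```

All three cameras put the shut fingertips at about ee_z + 6.6 mm, so the true tips sit 28 mm short of the stated overhang. I'll use that measured offset: 19 mm is left to contact, so I'll go 16.5 mm and then step.

Request:
{"fn": "apply_moves", "kwargs": {
  "increments": [
    [[0,0,0.2,0,0,0,255],[0,0,0.2,0,0,0,255],[0,0,0.1,0,0,0,255],[0,0,0.05,0,0,0,255],[0,0,0,0,0,0,255]]
  ]
}}

```text
clock: 4.9
ee_pos: [0.4698, 0.2207, 0.2187]
tcp_rot: [0.707, 0.707, 0.0, 0.0]
force: [-1.1, -1.1, 2.9]
gripper_width: 0.0003
grasp_force: 1.3
```

Request:
{"fn": "apply_moves", "kwargs": {
  "increments": [
    [[0,0,0.05,0,0,0,255],[0,0,0.05,0,0,0,255],[0,0,0,0,0,0,255]]
  ]
}}

```text
clock: 5.2
ee_pos: [0.4699, 0.2208, 0.2156]
tcp_rot: [0.707, 0.707, 0.0, 0.0]
force: [-0.8, -0.4, 3.7]
gripper_width: -0.0003
grasp_force: 2.0
```

Request:
{"fn": "apply_moves", "kwargs": {
  "increments": [
    [[0,0,0.05,0,0,0,255],[0,0,0,0,0,0,255]]
  ]
}}

```text
clock: 5.4
ee_pos: [0.4699, 0.2208, 0.214]
tcp_rot: [0.707, 0.707, -0.0, 0.0]
force: [-1.1, -0.4, 4.1]
gripper_width: -0.0001
grasp_force: 2.1
```

Request:
{"fn": "apply_moves", "kwargs": {
  "increments": [
    [[0,0,0.04,0,0,0,255],[0,0,0,0,0,0,255]]
  ]
}}

```text
clock: 5.6
ee_pos: [0.4699, 0.2208, 0.2127]
tcp_rot: [0.707, 0.707, -0.0, -0.0]
force: [-1.1, -0.7, 4.7]
gripper_width: -0.0003
grasp_force: 2.1
```

Request:
{"fn": "apply_moves", "kwargs": {
  "increments": [
    [[0,0,0.03,0,0,0,255],[0,0,0,0,0,0,255]]
  ]
}}

```text
clock: 5.8
ee_pos: [0.4699, 0.2208, 0.2119]
tcp_rot: [0.707, 0.707, -0.0, -0.0]
force: [-1.4, -1.1, 4.8]
gripper_width: 0.0004
grasp_force: 2.2
```

Request:
{"fn": "apply_moves", "kwargs": {
  "increments": [
    [[0,0,0.02,0,0,0,255],[0,0,0,0,0,0,255]]
  ]
}}

```text
clock: 6.0
ee_pos: [0.4699, 0.2208, 0.2113]
tcp_rot: [0.707, 0.707, -0.0, -0.0]
force: [-2.0, -1.2, 3.6]
gripper_width: 0.0003
grasp_force: 2.2
```

Request:
{"fn": "apply_moves", "kwargs": {
  "increments": [
    [[0,0,0.02,0,0,0,255],[0,0,0,0,0,0,255]]
  ]
}}

```text
clock: 6.2
ee_pos: [0.4699, 0.2208, 0.2111]
tcp_rot: [0.707, 0.707, 0.0, 0.0]
force: [-2.8, -0.9, 7.6]
gripper_width: 0.0001
grasp_force: 3.5
```

The force dipped to 3.6 N (trip) and then rose to 7.6 N (stop). I'll rise and open.

Request:
{"fn": "apply_moves", "kwargs": {
  "increments": [
    [[0,0,-0.3,0,0,0,255],[0,0,-0.6,0,0,0,255],[0,0,-0.7,0,0,0,255],[0,0,-0.4,0,0,0,0],[0,0,0,0,0,0,0],[0,0,0,0,0,0,0],[0,0,0,0,0,0,0],[0,0,0,0,0,0,0]]
  ]
}}

```text
clock: 7.0
ee_pos: [0.4697, 0.2207, 0.2699]
tcp_rot: [0.707, 0.707, -0.001, -0.0]
force: [0.1, -0.0, 0.5]
gripper_width: 0.0724
grasp_force: 0.0
```

```bash
python3 - <<'E'
from h import *
import pickle
d=grab("wrist"); pickle.dump(d,open("w4.pkl","wb"))
W=d["W"]; s=ctrl.sense(); print(s["ee_pos"])
r=np.hypot(W[...,0]-.4705,W[...,1]-.22)
print(np.histogram(W[r<.016][:,2],bins=np.arange(.184,.25,.003)))
m=(abs(W[...,2]-.238)<.004)&(r<.02)
p=W[m];print(p.mean(0),len(p),cv2.minEnclosingCircle(p[:,:2].astype(np.float32)))
from scipy.optimize import least_squares
for z in(.2105,.212,.2135):
    m=(abs(W[...,2]-z)<.002)&(r<.0185); q=(W[m][:,:2]-[.4705,.22])*1e3
    th=np.degrees(np.arctan2(q[:,1],q[:,0]))
    B=np.array([q[th//4==k][np.argmax(np.hypot(*q[th//4==k].T))] for k in np.unique(th//4) if -20<k*4<200])
    def r2(s):
        w=B-s[:2];t=np.degrees(np.arctan2(w[:,1],w[:,0]));return np.hypot(*w.T)*np.cos(np.radians((t-s[2]+30)%60-30))-s[3]
    s=least_squares(r2,[0,0,40,14.3],loss="soft_l1",f_scale=.3);print("edges",z,len(q),s.x,s.cost)
E
```

```text
[0.46970907 0.22069934 0.27005203]
(array([  0,   0,   0,  65, 134,  60,  66,  57,  71, 537,  39,  51,  65,
        59,  64,  78, 132, 437, 700,   0,   0]), array([0.184, 0.187, 0.19 , 0.193, 0.196, 0.199, 0.202, 0.205, 0.208,
       0.211, 0.214, 0.217, 0.22 , 0.223, 0.226, 0.229, 0.232, 0.235,
       0.238, 0.241, 0.244, 0.247]))
[0.47037582 0.22080426 0.23793303] 1191 ((0.4704914689064026, 0.22015582025051117), 0.011407728306949139)
edges 0.2105 414 [-0.07170818 -0.08140065 39.03316128 14.06311075] 0.820464961621318
edges 0.212 573 [-0.06877957 -0.147787   40.36727059 14.12343067] 0.731886842228975
edges 0.2135 490 [-0.09801351 -0.23543545 40.896257   14.09180633] 1.087739283118575
```

The die is up: cap at 0.238, hex yaw about 40° mod 60. I'll lower and grip the cap just above the collar.

Request:
{"fn": "apply_moves", "kwargs": {
  "increments": [
    [[-0.02,0.02,0.3,0,0,0,0],[0,0,0.6,0,0,0,0],[0,0,0.6,0,0,0,0],[0,0,0.4,0,0,0,0],[0,0,0.2,0,0,0,0],[0,0,0.02,0,0,0,0],[0,0,0,0,0,0,255],[0,0,0,0,0,0,255],[0,0,0,0,0,0,255],[0,0,0,0,0,0,255],[0,0,0,0,0,0,255],[0,0,0,0,0,0,255],[0,0,0,0,0,0,255]]
  ]
}}

```text
clock: 8.35
ee_pos: [0.4706, 0.2203, 0.2075]
tcp_rot: [0.707, 0.707, 0.0, 0.0]
force: [0.1, 0.8, 2.3]
gripper_width: 0.0201
grasp_force: 58.5
```

Request:
{"fn": "apply_moves", "kwargs": {
  "increments": [
    [[0,0,-0.1,0,0,0,255],[0,0,-0.2,0,0,0,255],[0,0,-0.3,0,0,0,255],[0,0,-0.4,0,0,0,255],[0,0,-0.5,0,0,0,255],[0,0,-0.5,0,0,0,255],[0,0,-0.4,0,0,0,255],[0,0,-0.2,0,0,0,255],[0,0,0,0,0,0,255]]
  ]
}}

```text
clock: 9.25
ee_pos: [0.4708, 0.2204, 0.2864]
tcp_rot: [0.707, 0.707, 0.001, 0.0]
force: [0.1, -0.3, -2.2]
gripper_width: 0.02
grasp_force: 58.7
```

```bash
python3 - <<'E'
from h import *
import pickle
s=ctrl.sense(); print(s["ee_pos"],s["force"])
d=grab("side"); p=d["world_to_cam"]@[.47,.22,.24,1]; u,v=(p[:2]/p[2]*d["f"]+[d["cx"],d["cy"]]).astype(int)
a=cv2.resize(d["frame"][max(v-50,0):max(v-50,0)+100,u-50:u+50],(400,400),interpolation=cv2.INTER_CUBIC)
W=d["W"];r=np.hypot(W[...,0]-.4705,W[...,1]-.22)
for z in np.arange(.18,.28,.004):
    k=(r<.025)&(abs(W[...,2]-z)<.002)
    if k.any(): print(z.round(3),k.sum(),W[k].min(0)[:2].round(4),W[k].max(0)[:2].round(4))
d=grab("wrist"); pickle.dump(d,open("w5.pkl","wb"))
save("c5.png",np.hstack([a,cv2.resize(d["frame"][80:400,160:480],(400,400))]))
E
```

```text
[0.4708339  0.22035069 0.2863773 ] [ 0.07989218 -0.26647634 -2.21040579]
0.18 3 [0.4518 0.2277] [0.4681 0.2337]
0.184 31 [0.4475 0.1958] [0.493  0.2333]
0.188 40 [0.4478 0.1952] [0.4955 0.2335]
0.192 20 [0.4571 0.2021] [0.4862 0.2332]
0.196 36 [0.4542 0.2024] [0.4863 0.2361]
0.2 2 [0.4632 0.2024] [0.4752 0.2071]
0.236 5 [0.462  0.2092] [0.4809 0.2233]
0.24 7 [0.4621 0.2073] [0.4769 0.216 ]
0.244 10 [0.4623 0.2074] [0.4805 0.2181]
0.248 3 [0.4676 0.2077] [0.4805 0.2173]
0.252 8 [0.4624 0.2089] [0.4806 0.2174]
0.256 17 [0.4623 0.2079] [0.4808 0.2257]
0.26 5 [0.4625 0.2097] [0.4748 0.2177]
0.264 2 [0.4656 0.2128] [0.4684 0.2148]
0.268 6 [0.4629 0.2096] [0.4775 0.2154]
0.272 1 [0.4741 0.208 ] [0.4741 0.208 ]
0.276 10 [0.4571 0.2038] [0.4835 0.2141]
0.28 12 [0.4572 0.2054] [0.4838 0.2152]
```

View pics/c5.png

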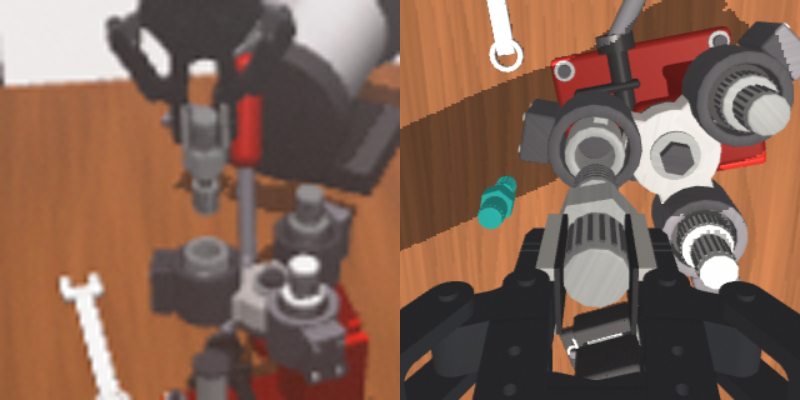

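The die is out, with its foot at 0.235 as expected (foot = ee_z − 0.050). I'll move over to the vise and measure it from close.

Request:
{"fn": "apply_moves", "kwargs": {
  "increments": [
    [[-0.3,0,0,0,0,0,255],[-0.6,0,0,0,0,0,255],[-0.9,0.1,0,0,0,0,255],[-1,0.1,0,0,0,0,255],[-1,0.1,0,0,0,0,255],[-1,0.1,0,0,0,0,255],[-1,0.1,0,0,0,0,255],[-1,0.1,0,0,0,0,255],[-1,0.1,0,0,0,0,255],[-1,0.1,0,0,0,0,255],[-1,0.1,0,0,0,0,255],[-1,0.1,0,0,0,0,255],[-0.9,0,0,0,0,0,255],[-0.6,0,0,0,0,0,255],[-0.37,0,0,0,0,0,255],[0,0,0,0,0,0,255],[0,0,0,0,0,0,255]]
  ]
}}

```text
clock: 11.05
ee_pos: [0.5003, -0.1596, 0.285]
tcp_rot: [0.707, 0.707, 0.0, -0.0]
force: [-0.7, 0.6, -1.5]
gripper_width: 0.0204
grasp_force: 58.7
```

```bash
python3 - <<'E'
from h import *
import pickle
s=ctrl.sense(); print(s["ee_pos"],s["tcp_rot"],s["joint_pos"])
d=grab("wrist"); pickle.dump(d,open("w6.pkl","wb")); save("w6.png",d["frame"],1.25)
W=d["W"]; print(d["T"][:3,3])
m=(abs(W[...,2]-.080)<.0025)&(abs(W[...,0]-.5)<.07)&(abs(W[...,1]+.09)<.07)
n,l,st,c=cv2.connectedComponentsWithStats(m.astype(np.uint8))
for i in range(1,n):
    if st[i,4]>150:
        p=W[l==i][:,:2]; rect=cv2.minAreaRect((p*1000).astype(np.float32)); print(c[i].round(),st[i,4],p.mean(0).round(4),rect,W[l==i][:,2].mean())
E
```

```text
[ 0.50030992 -0.15960017  0.28504215] [ 7.07184959e-01  7.07028554e-01  2.15145730e-05 -2.39409155e-04] [-3.08939707e-01  5.73737146e-02  2.57739382e-01  1.77156772e+00
  2.57884447e-04  1.26207776e+00]
[ 0.50099509 -0.08121284  0.43161849]
[301.  67.] 2654 [ 0.4864 -0.0636] ((486.2623596191406, -64.28770446777344), (69.38263702392578, 33.852142333984375), 17.998397827148438) 0.07986212220976768
[322. 132.] 1701 [ 0.5061 -0.1241] ((505.7752685546875, -124.10530090332031), (69.06257629394531, 25.903921127319336), 18.05402946472168) 0.07975237042172557
```

View pics/w6.png

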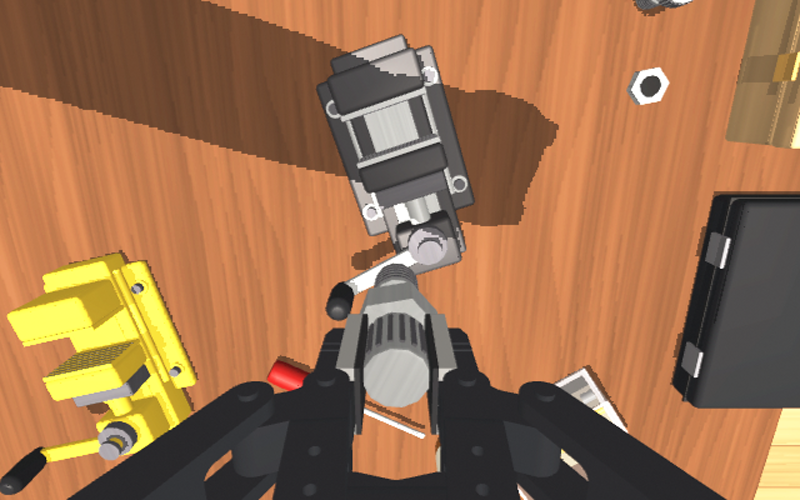

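Vise found: yaw 108.0°, centre (0.4966, −0.0961), gap 33 mm, in agreement with the given geometry. I'll align the die, turn it +8.1° and descend to a check height.

Request:
{"fn": "apply_moves", "kwargs": {
  "increments": [
    [[0.4,0,0.3,0,0,0,255],[0.7,-0.06,0.6,0,0,0,255],[0.6,-0.06,0.8,0,0,0,255],[0.42,0,0.8,0,0,0,255],[0,0,0.8,0,0,-0.5,255],[0,0,0.7,0,0,-0.5,255],[0,0,0.5,0,0,-0.35,255],[0,0,0.33,0,0,0,255],[0,0,0,0,0,0,255],[0,0,0,0,0,0,255],[0,0,0,0,0,0,255]]
  ]
}}

```text
clock: 12.2
ee_pos: [0.4974, -0.0963, 0.1413]
tcp_rot: [0.656, 0.755, 0.0, 0.001]
force: [0.2, -0.4, -2.0]
gripper_width: 0.0206
grasp_force: 58.8
```

```bash
python3 - <<'E'
from h import *
import pickle
s=ctrl.sense(); print(s["ee_pos"],np.degrees(R.from_quat(s["tcp_rot"]).as_euler("ZYX")))
im=[]
for n in("side","scene"):
    d=grab(n); pickle.dump(d,open(n+"7.pkl","wb")); p=d["world_to_cam"]@[.4966,-.0961,.11,1]; u,v=(p[:2]/p[2]*d["f"]+[d["cx"],d["cy"]]).astype(int)
    im.append(cv2.resize(d["frame"][v-45:v+45,u-40:u+40],(400,450),interpolation=cv2.INTER_CUBIC))
    W=d["W"]; r=np.hypot(W[...,0]-.4966,W[...,1]+.0961)
    for z in np.arange(.084,.18,.004):
        k=(r<.03)&(abs(W[...,2]-z)<.002)
        if k.any(): print(n,z.round(3),k.sum(),W[k].min(0)[:2].round(4),W[k].max(0)[:2].round(4))
save("c7.png",np.hstack(im))
E
```

```text
[ 0.49736274 -0.09625055  0.14133978] [9.80827126e+01 2.84299438e-02 1.79919416e+02]
side 0.084 3 [ 0.4853 -0.0772] [ 0.486 -0.071]
side 0.088 1 [ 0.4885 -0.0959] [ 0.4885 -0.0959]
side 0.092 2 [ 0.4903 -0.1044] [ 0.5012 -0.1032]
side 0.096 9 [ 0.488  -0.1093] [ 0.5042 -0.0988]
side 0.1 5 [ 0.4878 -0.1056] [ 0.5039 -0.0995]
side 0.104 8 [ 0.4878 -0.1061] [ 0.5071 -0.0992]
side 0.108 9 [ 0.4878 -0.1071] [ 0.5073 -0.0973]
side 0.112 13 [ 0.4878 -0.1061] [ 0.5041 -0.0968]
side 0.116 3 [ 0.4881 -0.1053] [ 0.5012 -0.0957]
side 0.128 4 [ 0.482  -0.1088] [ 0.4997 -0.0998]
side 0.132 8 [ 0.4841 -0.1137] [ 0.5079 -0.1048]
side 0.136 11 [ 0.4842 -0.1132] [ 0.508  -0.1037]
side 0.14 10 [ 0.4866 -0.1129] [ 0.5079 -0.1051]
side 0.144 19 [ 0.4837 -0.113 ] [ 0.5087 -0.0997]
side 0.148 8 [ 0.4814 -0.1094] [ 0.5106 -0.0998]
side 0.152 14 [ 0.4786 -0.109 ] [ 0.5133 -0.1026]
side 0.156 20 [ 0.4741 -0.1086] [ 0.5215 -0.0972]
side 0.16 13 [ 0.4743 -0.1085] [ 0.5214 -0.0955]
side 0.164 23 [ 0.4757 -0.11  ] [ 0.5216 -0.0979]
side 0.168 28 [ 0.4739 -0.1089] [ 0.5188 -0.0861]
side 0.172 36 [ 0.4739 -0.109 ] 
[... 528 characters left out ...]
.124 5 [ 0.5058 -0.1003] [ 0.5097 -0.0912]
scene 0.128 7 [ 0.505 -0.107] [ 0.5124 -0.0833]
scene 0.132 24 [ 0.4969 -0.1106] [ 0.5149 -0.0796]
scene 0.136 17 [ 0.4988 -0.1105] [ 0.5155 -0.0831]
scene 0.14 18 [ 0.4926 -0.1101] [ 0.5132 -0.0801]
scene 0.144 19 [ 0.4873 -0.1102] [ 0.5163 -0.0864]
scene 0.148 13 [ 0.5009 -0.1057] [ 0.518  -0.0815]
scene 0.152 15 [ 0.4812 -0.1071] [ 0.5196 -0.0816]
scene 0.156 16 [ 0.4904 -0.1064] [ 0.5214 -0.0856]
scene 0.16 25 [ 0.4823 -0.1076] [ 0.5245 -0.0818]
scene 0.164 17 [ 0.4868 -0.1076] [ 0.5233 -0.0811]
scene 0.168 22 [ 0.4842 -0.1072] [ 0.5226 -0.081 ]
scene 0.172 23 [ 0.4829 -0.1068] [ 0.5238 -0.0811]
scene 0.176 23 [ 0.4847 -0.1074] [ 0.5224 -0.0812]
```

View pics/c7.png

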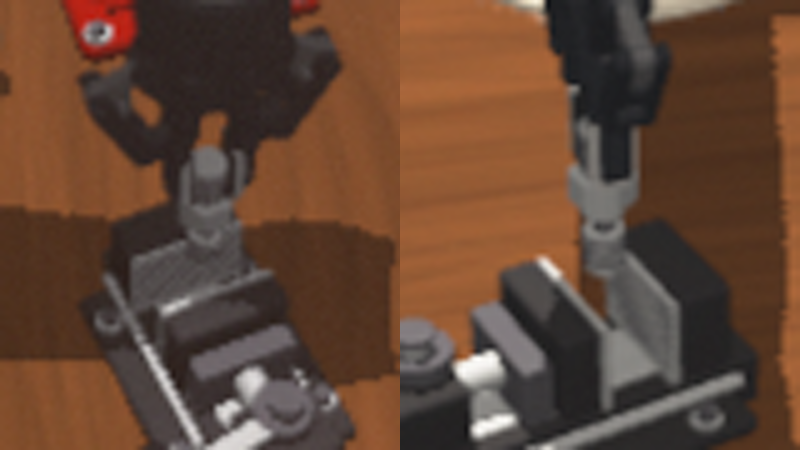

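The shank is centred over the gap. I'll descend with slowing steps.

Request:
{"fn": "apply_moves", "kwargs": {
  "increments": [
    [[0.02,-0.02,0.2,0,0,0,255],[0,0,0.3,0,0,0,255],[0,0,0.3,0,0,0,255],[0,0,0.3,0,0,0,255],[0,0,0.3,0,0,0,255],[0,0,0.25,0,0,0,255],[0,0,0.15,0,0,0,255],[0,0,0.1,0,0,0,255],[0,0,0,0,0,0,255]]
  ]
}}

```text
clock: 13.2
ee_pos: [0.4961, -0.0958, 0.083]
tcp_rot: [0.655, 0.755, -0.0, -0.0]
force: [0.1, 0.5, -1.3]
gripper_width: 0.0201
grasp_force: 58.8
```

Request:
{"fn": "apply_moves", "kwargs": {
  "increments": [
    [[0,0,0.04,0,0,0,255],[0,0,0.03,0,0,0,255],[0,0,0,0,0,0,255]]
  ]
}}

```text
clock: 13.5
ee_pos: [0.4965, -0.0958, 0.0817]
tcp_rot: [0.655, 0.755, 0.0, 0.0]
force: [-0.2, -0.1, 1.4]
gripper_width: 0.0197
grasp_force: 59.1
```

The force went from −2 N to +1.4 N, so the foot is on the bed. I'll release and rise.

Request:
{"fn": "apply_moves", "kwargs": {
  "increments": [
    [[0,0,0,0,0,0,0],[0,0,0,0,0,0,0],[0,0,0,0,0,0,0],[0,0,0,0,0,0,0],[0,0,0,0,0,0,0],[0,0,0,0,0,0,0],[0,0,-0.2,0,0,0,0],[0,0,-0.5,0,0,0,0],[0,0,-0.8,0,0,0,0],[0,0,-0.9,0,0,0,0],[0,0,-0.8,0,0,0,0],[-0.6,0,-0.6,0,0,0,0],[-1,0,0,0,0,0,0],[-0.7,0,0,0,0,0,0],[0,0,0,0,0,0,0],[0,0,0,0,0,0,0]]
  ]
}}

```text
clock: 15.1
ee_pos: [0.5059, -0.1642, 0.196]
tcp_rot: [0.656, 0.755, 0.0, 0.0]
force: [-0.5, -0.3, -0.0]
gripper_width: 0.0852
grasp_force: 0.0
```

```bash
python3 - <<'E'
from h import *
import pickle
s=ctrl.sense(); print(s["ee_pos"],s["joint_pos"])
d=grab("wrist"); pickle.dump(d,open("w8.pkl","wb")); save("w8.png",d["frame"],1.25)
W=d["W"]; c=np.array([.4966,-.0961])
r=np.hypot(W[...,0]-c[0],W[...,1]-c[1])
m=(r<.025)&(abs(W[...,2]-.111)<.004); p=W[m]; print("cap",len(p),p.mean(0),cv2.minEnclosingCircle(p[:,:2].astype(np.float32)))
from scipy.optimize import least_squares
c=np.array(cv2.minEnclosingCircle(p[:,:2].astype(np.float32))[0])
m=(abs(W[...,2]-.085)<.002)&(np.hypot(W[...,0]-c[0],W[...,1]-c[1])<.0185); q=(W[m][:,:2]-c)*1e3
th=np.degrees(np.arctan2(q[:,1],q[:,0]))
B=np.array([q[th//4==k][np.argmax(np.hypot(*q[th//4==k].T))] for k in np.unique(th//4) if -20<k*4<200])
def r2(s):
    w=B-s[:2];t=np.degrees(np.arctan2(w[:,1],w[:,0]));return np.hypot(*w.T)*np.cos(np.radians((t-s[2]+30)%60-30))-s[3]
s=least_squares(r2,[0,0,48,14.3],loss="soft_l1",f_scale=.3);print("edges",len(q),s.x,s.cost)
g=(W[...,2]>.078)&(W[...,2]<.118)&(np.hypot(W[...,0]-.46,W[...,1]+.233)<.03)
t=g&(W[...,2]>.110);p=W[g];print("grip",g.sum(),p.min(0),p.max(0)); p=W[t]; print(len(p),p.mean(0) if len(p) else 0)
E
```

```text
[ 0.50593078 -0.16421504  0.19595783] [-3.13956780e-01  3.33502385e-02  5.84159587e-02  1.59546034e+00
  1.92993520e-04  1.11641455e+00]
cap 959 [ 0.49688968 -0.09650654  0.11104631] ((0.4969518184661865, -0.0966687873005867), 0.011540449224412441)
edges 499 [-0.0544217  -0.06540983 48.30688294 14.04887017] 0.945576846035765
grip 976 [ 0.44407998 -0.24247665  0.07801853] [ 0.48475151 -0.21899219  0.11561423]
400 [ 0.45457795 -0.23260855  0.11293252]
```

View pics/w8.png

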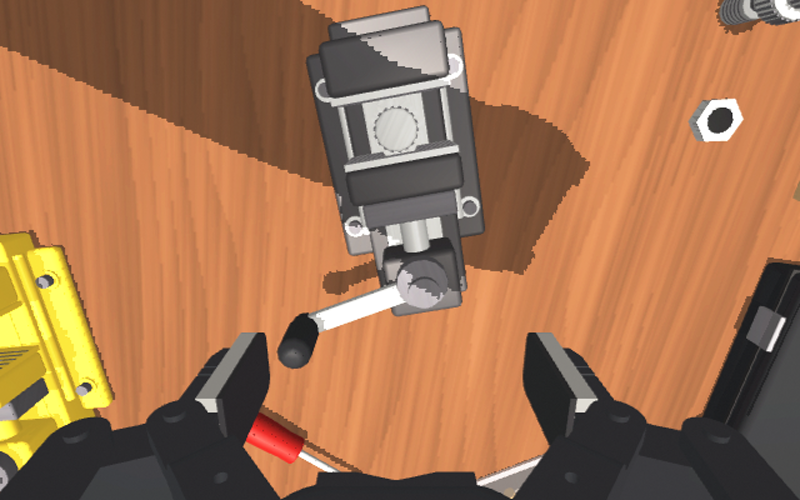

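The die stands upright in the vise, yaw 108.3° against 108.0°. The lever grip is at about (0.4533, −0.2334), lever angle about 0.18 rad. I'll go above the grip with the fingers turned tangential.

Request:
{"fn": "apply_moves", "kwargs": {
  "increments": [
    [[-0.3,-0.3,0,0,0,0,0],[-0.6,-0.6,0,0,0,0,0],[-0.7,-0.7,0,0,0,0,0],[-0.44,-0.46,0,0,0,0,0],[0,0,0,0,0,0.97,0],[0,0,0,0,0,0.97,0],[0,0,0,0,0,0.97,0],[0,0,0,0,0,0.97,0],[0,0,0,0,0,0.97,0],[0,0,0,0,0,0.97,0],[0,0,0,0,0,0.97,0],[0,0,0,0,0,0.97,0],[0,0,0,0,0,0.97,0],[0,0,0,0,0,0.97,0],[0,0,0,0,0,0.97,0],[0,0,0,0,0,0.97,0],[0,0,0,0,0,0,0],[0,0,0,0,0,0,0]]
  ]
}}

```text
clock: 16.95
ee_pos: [0.4531, -0.2333, 0.1954]
tcp_rot: [0.969, 0.246, 0.0, 0.0]
force: [-0.2, -0.5, -0.1]
gripper_width: 0.0852
grasp_force: 0.0
```

```bash
cat > lev.py <<'E'
from h import *
import pickle
def lever(tol=.03):
    s=ctrl.sense(); d=grab("wrist"); W=d["W"]; H=np.array([.5281,-.1931])
    M=R.from_quat(s["tcp_rot"]).as_matrix(); print("ee",s["ee_pos"].round(4),"tooly",np.degrees(np.arctan2(M[1,1],M[0,1])).round(1),"j",s["joint_pos"].round(2),"F",s["force"].round(1))
    rr=np.hypot(W[...,0]-H[0],W[...,1]-H[1])
    m=(abs(W[...,2]-.114)<.004)&(rr>.06)&(rr<.11)&(d["frame"].max(2)<120)&(d["range_z"]>.12)
    p=W[m]; 
    if len(p)>20:
        g=p[:,:2].mean(0); v=g-H; print("grip",len(p),g,"r",np.hypot(*v),"ang",np.degrees(np.arctan2(v[1],v[0]))%360,"world->tool",(M.T@np.r_[g-s["ee_pos"][:2],0]/.03).round(3))
    return d
E
python3 -c "
from lev import *
d=lever()
b=pickle.load(open('side.pkl','rb'));W=b['W'];m=(W[...,2]>.11)&(W[...,1]<-.2)&(W[...,0]>.5)&(W[...,2]<.135);print('bottle',W[m].mean(0))"
```

```text
ee [ 0.4531 -0.2333  0.1954] tooly -61.5 j [-0.48 -0.02  0.    1.59 -0.    2.17] F [-0.2 -0.5 -0.1]
grip 487 [ 0.45508414 -0.23383996] r 0.08361256430426135 ang 209.1597887564019 world->tool [0.049 0.049 0.   ]
bottle [ 0.56877916 -0.46440406  0.12770459]
```

Request:
{"fn": "apply_moves", "kwargs": {
  "increments": [
    [[0.03,0.04,0.3,0,0,0,0],[0,0,0.6,0,0,0,0],[0,0,0.8,0,0,0,0],[0,0,0.9,0,0,0,0],[0,0,0.7,0,0,0,0],[0,0,0.5,0,0,0,0],[0,0,0.24,0,0,0,0],[0,0,0,0,0,0,165],[0,0,0,0,0,0,165],[0,0,0,0,0,0,165],[0,0,0,0,0,0,165],[0,0,0,0,0,0,165]]
  ]
}}

```text
clock: 18.2
ee_pos: [0.455, -0.2342, 0.0745]
tcp_rot: [0.97, 0.244, 0.0, 0.0]
force: [-1.0, 0.5, 0.8]
gripper_width: 0.03
grasp_force: 0.0
```

Request:
{"fn": "apply_moves", "kwargs": {
  "increments": [
    [[0.004,0.147,0,0,0,-0.5,165],[0.004,0.147,0,0,0,-0.5,165],[0.004,0.147,0,0,0,-0.5,165],[0.004,0.147,0,0,0,-0.5,165],[0.004,0.147,0,0,0,-0.5,165],[0.004,0.147,0,0,0,-0.5,165]]
  ]
}}

```text
clock: 18.8
ee_pos: [0.4708, -0.2545, 0.0742]
tcp_rot: [0.919, 0.394, 0.0, -0.001]
force: [-0.2, 3.4, 0.8]
gripper_width: 0.0306
grasp_force: 1.6
```

```bash
python3 -c "
from lev import *
lever()"
```

```text
ee [ 0.4708 -0.2545  0.0742] tooly -43.6 j [-0.5   0.05 -0.16  1.36  0.    1.84] F [-0.2  3.4  0.8]
grip 2474 [ 0.4702313  -0.25167434] r 0.08233917330088292 ang 225.34720207786333 world->tool [ 0.056 -0.079  0.   ]
```

Request:
{"fn": "apply_moves", "kwargs": {
  "increments": [
    [[0.004,0.147,0,0,0,-0.5,165],[0.004,0.147,0,0,0,-0.5,165],[0.004,0.147,0,0,0,-0.5,165],[0.004,0.147,0,0,0,-0.5,165],[0.004,0.147,0,0,0,-0.5,165],[0.004,0.147,0,0,0,-0.5,165],[0.004,0.147,0,0,0,-0.5,165],[0.004,0.147,0,0,0,-0.5,165],[0.004,0.147,0,0,0,-0.5,165],[0.004,0.147,0,0,0,-0.5,165],[0.004,0.147,0,0,0,-0.5,165],[0.004,0.147,0,0,0,-0.5,165],[0.004,0.147,0,0,0,-0.5,165],[0.004,0.147,0,0,0,-0.5,165],[0.004,0.147,0,0,0,-0.5,165],[0.004,0.147,0,0,0,-0.5,165],[0.004,0.147,0,0,0,-0.5,165],[0,0,0,0,0,0,165]]
  ]
}}

```text
clock: 20.65
ee_pos: [0.5399, -0.2776, 0.0739]
tcp_rot: [0.661, 0.75, -0.0, -0.0]
force: [-0.4, 0.7, 0.9]
gripper_width: 0.0299
grasp_force: 0.0
```

```bash
python3 -c "
from lev import *
lever()"
```

```text
ee [ 0.5399 -0.2776  0.0739] tooly 7.3 j [-0.47  0.22  0.03  1.38 -0.    0.97] F [-0.4  0.7  0.9]
grip 2471 [ 0.53746524 -0.27565609] r 0.08308559378390233 ang 276.4720211431037 world->tool [ 0.073 -0.071  0.   ]
```

Request:
{"fn": "apply_moves", "kwargs": {
  "increments": [
    [[0.004,0.147,0,0,0,-0.5,165],[0.004,0.147,0,0,0,-0.5,165],[0,0.07,0,0,0,-0.25,165],[0,0,0,0,0,0,165]]
  ]
}}

```text
clock: 21.1
ee_pos: [0.5503, -0.2755, 0.074]
tcp_rot: [0.611, 0.792, -0.0, -0.0]
force: [-2.1, 0.5, 0.2]
gripper_width: 0.0301
grasp_force: 0.7
```

Request:
{"fn": "apply_moves", "kwargs": {
  "increments": [
    [[0,0.05,0,0,0,-0.15,165],[0,0.03,0,0,0,-0.1,165],[0,0,0,0,0,0,165]]
  ]
}}

```text
clock: 21.4
ee_pos: [0.5526, -0.2749, 0.074]
tcp_rot: [0.6, 0.8, -0.0, -0.0]
force: [-3.2, 0.7, 0.9]
gripper_width: 0.0299
grasp_force: 1.5
```

Request:
{"fn": "apply_moves", "kwargs": {
  "increments": [
    [[0,0.04,0,0,0,0,165],[0,0.04,0,0,0,0,165],[0,0,0,0,0,0,165]]
  ]
}}

```text
clock: 21.7
ee_pos: [0.5533, -0.2748, 0.0739]
tcp_rot: [0.601, 0.8, -0.001, -0.001]
force: [-12.9, -1.7, 3.7]
gripper_width: 0.0299
grasp_force: 6.4
```

Request:
{"fn": "apply_moves", "kwargs": {
  "increments": [
    [[0,0.03,0,0,0,0,165],[0,0.03,0,0,0,0,165],[0,0,0,0,0,0,165]]
  ]
}}

```text
clock: 22.0
ee_pos: [0.5534, -0.2748, 0.0738]
tcp_rot: [0.601, 0.799, -0.003, -0.002]
force: [-21.2, -4.1, 5.8]
gripper_width: 0.0304
grasp_force: 10.6
```

Hard stop reached (the force climbs with no motion). I'll back off, open, rise and check.

Request:
{"fn": "apply_moves", "kwargs": {
  "increments": [
    [[0,-0.12,0,0,0,0,165],[0,-0.12,0,0,0,0,165],[0,0,0,0,0,0,0],[0,0,0,0,0,0,0],[0,0,0,0,0,0,0],[0,0,0,0,0,0,0],[0,0,0,0,0,0,0],[0,0,-0.3,0,0,0,0],[0,0,-0.7,0,0,0,0],[0,0,-0.9,0,0,0,0],[0,0,-0.9,0,0,0,0],[0,0,-0.8,0,0,0,0],[0,0,-0.5,0,0,0,0],[0,0,0,0,0,0,0],[0,0,0,0,0,0,0]]
  ]
}}

```text
clock: 23.5
ee_pos: [0.5499, -0.2758, 0.1969]
tcp_rot: [0.6, 0.8, 0.0, 0.0]
force: [-0.6, -0.0, -0.5]
gripper_width: 0.0855
grasp_force: 0.0
```

```bash
python3 - <<'E'
from lev import *
d=lever(); pickle.dump(d,open("w9.pkl","wb")); 
e=grab("scene"); a=e["frame"][185:305,190:370]
save("c9.png",np.vstack([cv2.resize(d["frame"],(480,300)),cv2.resize(a,(480,300),interpolation=cv2.INTER_CUBIC)]))
W=d["W"]; r=np.hypot(W[...,0]-.4969,W[...,1]+.0966)
m=(r<.025)&(abs(W[...,2]-.111)<.004); p=W[m]; print("cap",len(p),p.mean(0),cv2.minEnclosingCircle(p[:,:2].astype(np.float32)))
m=(abs(W[...,2]-.080)<.0025)&(abs(W[...,0]-.5)<.07)&(abs(W[...,1]+.09)<.07)
n,l,st,c=cv2.connectedComponentsWithStats(m.astype(np.uint8))
for i in range(1,n):
    if st[i,4]>150: print(cv2.minAreaRect((W[l==i][:,:2]*1000).astype(np.float32)))
E
```

```text
ee [ 0.5499 -0.2758  0.1969] tooly 16.3 j [-0.46  0.24  0.29  1.62  0.    0.82] F [-0.6 -0.  -0.5]
grip 492 [ 0.54871173 -0.27446882] r 0.08393883746902722 ang 284.21472222544963 world->tool [ 0.054 -0.026 -0.   ]
cap 0 [nan nan nan] ((0.0, 0.0), 0.0)<stdin>:6: RuntimeWarning: Mean of empty slice.
  ret = um.true_divide(
```

View pics/c9.png

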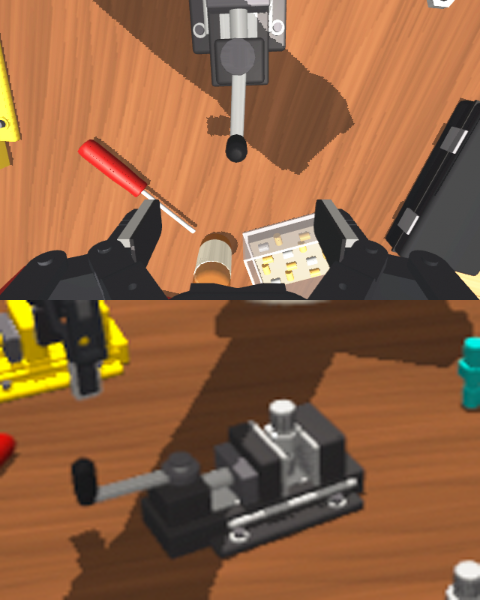

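The lever is at 284.2°, which matches the 1.5 rad stop at 283.9°. The die stands upright with the jaws on its hex collar, and the gripper is clear, so I'll hand in.

```bash
python3 -c "
from rig import ctrl
print(ctrl.hand_in())"
```

```text
the job is handed in; nothing more can be done
None
```

The job is handed in: the hex die stands upright on the vise bed, flats within about 0.3° of square to the jaws, and the cam lever is at its 1.5 rad stop; the verdict was not shown, and I did not re-measure the other bench items.

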